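Feel for the lock of the steel box with the T-key and unlock it

TASK

Take the T-key from its wooden stand and put its flat blade down the lock hole in the top of the steel box. Press lightly and turn the key gently back and forth until you feel the blade find the hidden slot, push it fully home there, and only then turn it clockwise until the handle lies along the box's long side. Never force the key against the lock; leave it standing in the lock, let go of it, and leave the mug, the bottle and the brush alone.

Things in the scene. Friction and masses are not known exactly. Their poses are not given: they have to be found in the camera images.
- box: Plain grey steel box fixed on the counter, 170 mm (its x) by 260 mm (its y, the long side) by 90 mm high; origin at the centre of its underside, z up.
- mouth (a point): Centre of the mouth of the lock hole, in the middle of the box's flat top, 90 mm above the counter; axes as the box's. The hole is round, 26.8 mm wide, with a 3 mm bevel. Unseen down the hole sits a round plug, its top 6 to 23 mm below the mouth (differs each time). The plug is sprung: pressed, it gives 1.5 mm (about 1.5 N to start, 4.5 N when down, then hard).
- seal (a point): Black split dust seal, 4 mm below the mouth; it hides the plug and gives no resistance. Across the plug's top runs a slot 8.6 mm wide, 20 mm deep, open to the hole's wall at both ends. It starts 0.45 to 1.55 rad counterclockwise (from above) of the box's y axis. A blade more than about 0.1 rad off the slot only rubs on the plug, which stays still (it resists turning with about 0.05 N m).
- mark (a point): Short dark line on the box's top, 30 mm from the hole's centre along the box's +y axis: with the handle over it the lock is open; a hard stop lies 0.16 rad beyond. When the blade meets the slot, the pressed plug springs up round it and the press force falls away; the key can then go down to the slot's floor, 20 mm below the plug's top and also sprung, and the plug turns with the key.
- mark2 (a point): The like line on the other side of the hole, 30 mm along the box's -y axis.
- key_grip (a point): Steel T-key, 112 mm long, upright, about 0.15 kg. This point: centre of its handle bar, on the key's axis, 99 mm above the blade's tip; x runs along the bar, z up. Bar 64 mm long (x), 14 mm thick (y), 26 mm high; below it a 10 mm neck for 20 mm, then an 18 mm round shaft, last a flat blade 24 mm wide (along x, in line with the bar), 6 mm thick, 26 mm long. Half a turn makes no difference.
- key_tip (a point): Centre of the underside of the key's blade; axes as the key's.
- stand: Wooden block fixed on the counter, 70 x 70 x 45 mm, origin at the centre of its underside; the key stands loosely, blade down, in a round hole 27.5 mm wide and 35 mm deep in the middle of its top.
- mug_mid (a point): White ceramic mug, 80 mm wide, 95 mm high, handle on its y side; this point is its centre, half-way up. To be left alone.
- bottle_mid (a point): Green bottle with a twist cap, 68 mm wide, 200 mm high; this point is its centre, half-way up. To be left alone.
- brush_mid (a point): Red scrub brush lying bristles down, 60 x 160 mm (long along its y), 70 mm high with its handle; this point is 30 mm above its underside. To be left alone.
There are look-alikes about, which are no part of the job. What is meant by the part that bears key_grip is not blue or turquoise, and is the larger of those in its own colour.

How it is judged:
By the outcome, as a careful person would: the job done as asked, in the order asked, and still so for the second after the job is handed in, with the robot touching nothing.
It also fails if it takes over 72 s, if anything falls off the work surface, if the arm or the gripper's body presses on something with over 40 N, if the wrist force passes 120 N, or if a joint passes its speed limit or range.

ROBOT

A 6-joint arm with a two-finger parallel gripper is mounted at the origin on the work surface. World frame = base frame: x ahead of the robot, y to its left, z up, the work surface at z = 0. Lengths are in m, angles in rad, forces in N, time in s.
With the tool pointing down it reaches from about 0.325 to 0.775 m from the base axis. Payload 5.5 kg.
Tool frame: the origin (TCP) lies at the centre of the arm's flange, where the gripper is bolted on; the fingertips stand 173 mm ahead of it and the grasp point (between the pads) lies 155 mm ahead of it (nose_length is the distance from the TCP to the fingertips, in m); y points along the fingers, x is the direction in which the jaws open and shut, and the axes are right-handed (so a half turn about y gives the same grasp; the last joint's range is limited). The gripper opens to 85 mm and grips with 20 to 120 N. Pads are 22 mm wide; open, the fingers measure 114 mm over their backs; the gripper's body (76 mm by 85 mm) begins 54 mm behind the grasp point. The pads swing forward as they close: fully open they stand 13 mm farther back than shut.
Start: joints at [1.143, 0.091, 1.231, -0, 1.82, -0.057], TCP at [0.217, 0.559, 0.405] pointing down, gripper open.
Joint ranges: [-2.87, 2.87], [-0.86, 2.18], [0.17, 2.46], [-1.51, 4.65], [0.06, 2.69], [-2.65, 2.65]. Speed limits (rad/s): [2.57, 2.57, 3.01, 3.14, 3.14, 3.14].

INTERFACE

Orientations are given as [roll, pitch, yaw] about the fixed x, y, z axes, in that order (R = Rz(yaw) Ry(pitch) Rx(roll)).
In Python, from plant import * gives the robot as it stands.
- The arm moves only by the tool apply_moves, never from a script. Its arguments are lists of equal length, an entry for each row: "slide": the shift along the tool's x, y, z in cm, a list of three; "rot": the turn, a rotation vector about the tool's x, y, z in degrees, a list of three. A call has 1 to 12 rows; each row is the pose to reach, as a shift and turn from the pose measured when the call began, along the tool's axes at that moment; what a row does not reach only later rows make up. A row lasts 1/12 s, in which the tool goes at most 41.7 mm and 7.16 degrees, less where a joint would pass 70% of its speed; a pose out of reach is approached as far as the arm can. A call with a gripper value outside its range is refused whole. "gripper" is the finger opening in cm, from 0 to 8.54, set as the call begins (left out, the last holds). The fingers move at their own pace and stop on an object; "newtons" is the grip in N (left out, the last holds). Time passes only in rows, so rows that repeat a pose let the fingers close. It gives the time, the measured TCP pose, the force and the opening at its end, in the units of the state.
- sense(): the state, without advancing time (a new reading comes with each control period).
- snapshot(name): name is "scene" or "top" or "wrist"; returns a dict with "pixels" (384x512x3 uint8, red, green, blue), "intrinsics" (3x3 intrinsics, pixels), "dist_coeffs" ([k1, k2, p1, p2, k3] as OpenCV has them; the pictures are not rectified), "origin" and "rotation" of the camera in the world; the wrist camera has in their place "hand_eye" (4x4, takes a point from camera to tool coordinates, whose origin is the TCP and whose axes are the tool frame's). Camera axes: x right, y down, z forward; pixel columns grow to the right and rows downward; lengths in m; the calibration is good to about 2 mm. A picture is of the moment at which its call begins: read the wrist's pose just before it. There is no depth.
- finish_job(): hands the job in, once; it reports no verdict.
The state is a dict: "t": time; "q": joint angles; "dq": joint speeds; "joint_torque": joint torques, N m; "position": TCP position; "orientation": TCP orientation; "force": force on the tool from outside, world axes, zero at the start; "wrist_torque": the same for the moment, N m; "opening": opening from 0.0 (shut) to 1.0 (fully open).
Only numpy, scipy, OpenCV 4.12 (cv2) and the standard library are available. Lean on these libraries where they do the work, as an engineer would, in place of code of your own. Each camera call takes 0.05 s, during which the arm holds its last target.

## Working session

There is one attempt and no reset: what is moved stays moved. The work goes in short steps, Python scripts to look and compute and a tool call to move; the robot and the scene stay as the last step left them, time stands still between calls to the robot, and variables do not carry over. Pictures are saved under pics/ and viewed, and the job is handed in when it is done.

Besides the shell and the picture viewer there is one more tool, called after "Request:" by a JSON object that holds its "api" and its "payload". apply_moves: Moves the arm, as the interface text tells. Its arguments: {"type":"object","properties":{"slide":{"type":"array"},"rot":{"type":"array"},"gripper":{"type":"number"},"newtons":{"type":"number"}},"required":["slide","rot"]}

```bash
mkdir -p pics; ls; python3 - <<'E'
from plant import *
import cv2
s=sense();print({k:s[k] for k in('t','position','orientation','force','opening')})
for n in("scene","top","wrist"):
    d=snapshot(n);cv2.imwrite(f"pics/a_{n}.png",d["pixels"][:,:,::-1])
    print(n,{k:v for k,v in d.items() if k!="pixels"})
E
```

```text
pics
{'t': 0.0, 'position': array([0.21742766, 0.55927876, 0.40353452]), 'orientation': array([-1.57068492,  0.00194879,  1.20000044]), 'force': array([-0.03642009,  0.67883821,  0.26469389]), 'opening': 1.0024053086792788}
scene {'intrinsics': array([[378.93906803,   0.        , 254.60885271],
       [  0.        , 378.93906803, 189.62051824],
       [  0.        ,   0.        ,   1.        ]]), 'dist_coeffs': array([0.0117429, 0.       , 0.       , 0.       , 0.       ]), 'origin': array([ 1.09425481, -0.22484883,  0.73696952]), 'rotation': array([-2.39498712, -0.01432969,  1.24097571])}
top {'intrinsics': array([[434.64556804,   0.        , 258.36511329],
       [  0.        , 434.64556804, 194.68091356],
       [  0.        ,   0.        ,   1.        ]]), 'dist_coeffs': array([-0.15663337,  0.        ,  0.        ,  0.        ,  0.        ]), 'origin': array([ 0.31203493, -0.0189564 ,  1.18635307]), 'rotation': array([-2.95235663, -0.0184578 , -1.57822328])}
wrist {'intrinsics': array([[295.02730032,   0.        , 259.07194694],
       [  0.        , 295.02730032, 194.80078844],
       [  0.        ,   0.        ,   1.        ]]), 'dist_coeffs': array([-0.06815614,  0.        ,  0.        ,  0.        ,  0.        ]), 'hand_eye': array([[ 9.99999091e-01,  1.10238323e-03, -7.76714310e-04,
         2.60738617e-04],
       [ 1.07715960e-03, -3.06437901e-01,  9.51890042e-01,
         2.93208267e-02],
       [ 8.11332920e-04, -9.51890013e-01, -3.06438810e-01,
         7.84783328e-02],
       [ 0.00000000e+00,  0.00000000e+00,  0.00000000e+00,
         1.00000000e+00]])}
```

View pictures.

View pics/a_scene.png

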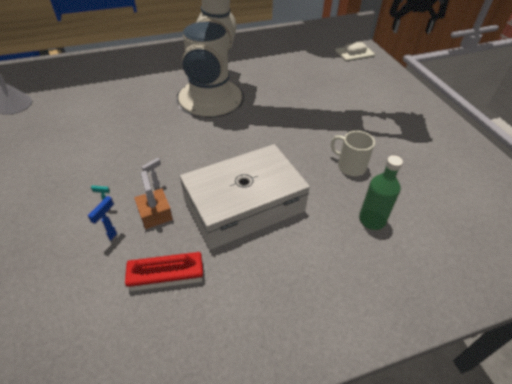

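View pics/a_top.png

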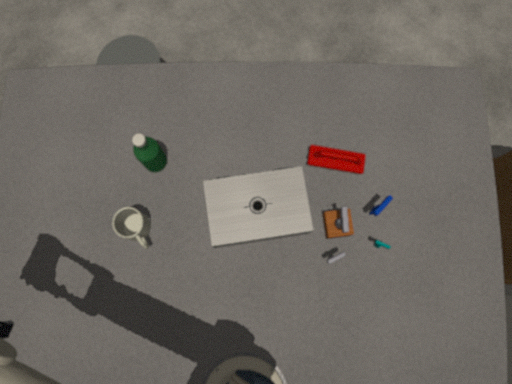

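View pics/a_wrist.png

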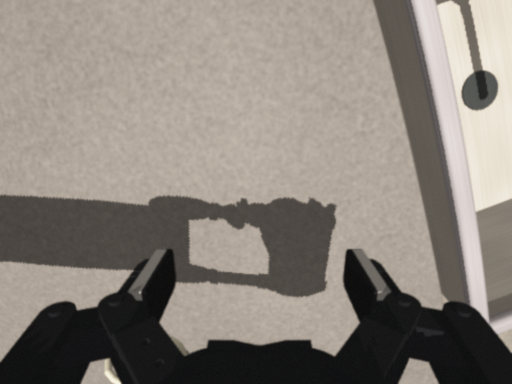

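```bash
python3 - <<'E'
import cv2,numpy as np
a=cv2.imread("pics/a_top.png")[185:275,310:410];b=cv2.imread("pics/a_scene.png")[145:245,80:190]
a=cv2.resize(a,(400,360),interpolation=cv2.INTER_CUBIC);b=cv2.resize(b,(396,360),interpolation=cv2.INTER_CUBIC)
cv2.imwrite("pics/b.png",np.hstack([a,b]))
c=cv2.imread("pics/a_top.png")[155:255,190:325];cv2.imwrite("pics/c.png",cv2.resize(c,None,fx=5,fy=5,interpolation=cv2.INTER_CUBIC))
E
```

```text
(no output)
```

View pics/b.png

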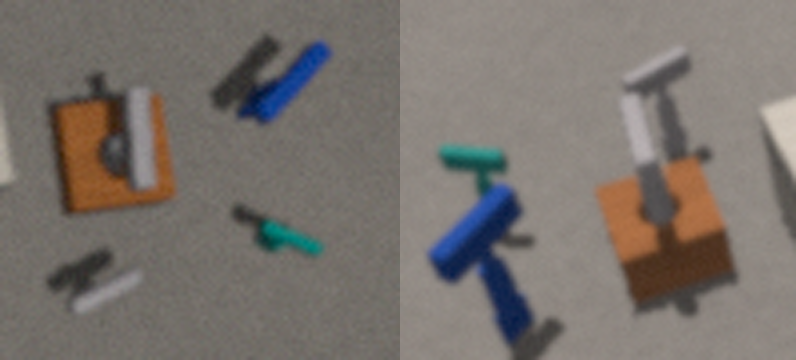

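View pics/c.png

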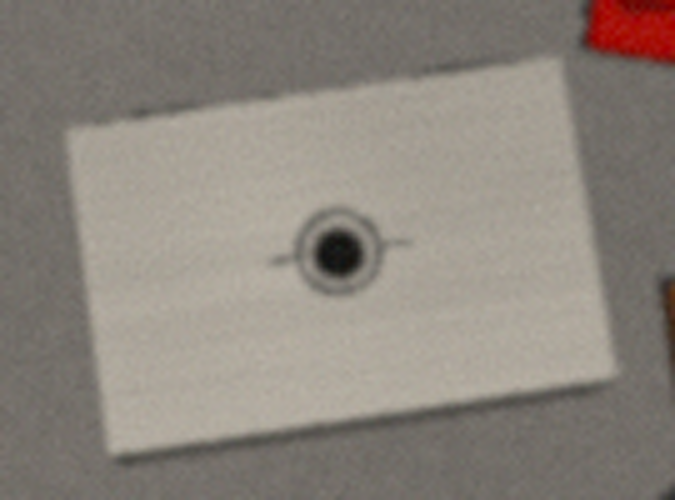

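```bash
cat > h.py <<'E'
import numpy as np,cv2
from scipy.spatial.transform import Rotation as Rn
from plant import *
def R(rpy): return Rn.from_euler('xyz',rpy).as_matrix()
def cam(d,s=None):
    if 'hand_eye' in d:
        H=np.array(d['hand_eye']);Rt=R(s['orientation']);return Rt@H[:3,3]+s['position'],Rt@H[:3,:3]
    return np.array(d['origin']),R(d['rotation'])
def ray(d,px,s=None):
    o,Rm=cam(d,s)
    u=cv2.undistortPoints(np.array(px,float).reshape(-1,1,2),d['intrinsics'],d['dist_coeffs']).reshape(-1,2)
    v=np.c_[u,np.ones(len(u))]@Rm.T
    return o,v
def onz(d,px,z,s=None):
    o,v=ray(d,px,s); t=(z-o[2])/v[:,2]; return o+v*t[:,None]
def proj(d,P,s=None):
    o,Rm=cam(d,s); Q=(np.atleast_2d(P)-o)@Rm
    return cv2.projectPoints(Q,np.zeros(3),np.zeros(3),d['intrinsics'],d['dist_coeffs'])[0].reshape(-1,2)
def shot(n,name):
    s=sense();d=snapshot(n);cv2.imwrite(f"pics/{name}.png",d['pixels'][:,:,::-1]);return s,d
def view(n,name,x,y,w,h,f):
    s,d=shot(n,name);c=d['pixels'][y:y+h,x:x+w,::-1];cv2.imwrite(f"pics/{name}.png",cv2.resize(c,None,fx=f,fy=f,interpolation=cv2.INTER_CUBIC));return s,d
E
python3 - <<'E'
from h import *
s,d=shot("top","d")
print("R",cam(d)[1].round(3))
c=[(190+67/5,155+130/5),(190+558/5,155+60/5),(190+615/5,155+377/5),(190+110/5,155+455/5)]
P=onz(d,c,.09);print("box corners",P.round(4),P.mean(0))
print("hole",onz(d,[(190+338/5,155+253/5)],.09))
print("marks",onz(d,[(190+402/5,155+242/5),(190+275/5,155+262/5)],.09))
print("bar",onz(d,[(310+135/4,185+90/4),(310+145/4,185+188/4)],.122))
print("small",onz(d,[(310+75/4,185+305/4),(310+140/4,185+275/4)],.07))
e=onz(d,[(310+52/4,185+105/4),(310+160/4,185+95/4),(310+174/4,185+197/4),(310+70/4,185+212/4)],.045);print("stand",e.round(4),e.mean(0))
E
```

```text
R [[-0.007 -0.982  0.188]
 [-1.     0.004 -0.02 ]
 [ 0.018 -0.188 -0.982]]
box corners [[ 0.5585  0.1011  0.09  ]
 [ 0.595  -0.1542  0.09  ]
 [ 0.4288 -0.1791  0.09  ]
 [ 0.3908  0.0769  0.09  ]] [ 0.49330003 -0.03881392  0.09      ]
hole [[ 0.49348229 -0.03858671  0.09      ]]
marks [[ 0.49904487 -0.07140777  0.09      ]
 [ 0.48896022 -0.00637332  0.09      ]]
bar [[ 0.48225081 -0.25375729  0.122     ]
 [ 0.42063854 -0.25753124  0.122     ]]
small [[ 0.35094673 -0.22066149  0.07      ]
 [ 0.36957002 -0.26372747  0.07      ]]
stand [[ 0.4848 -0.214   0.045 ]
 [ 0.4911 -0.2877  0.045 ]
 [ 0.4223 -0.2942  0.045 ]
 [ 0.4131 -0.2238  0.045 ]] [ 0.45278949 -0.25492092  0.045     ]
```

```bash
cat >> h.py <<'E'
def go(x,y,z,yawdeg,s=None):
    s=s or sense();R0=R(s['orientation']);R1=R([-np.pi/2,0,np.radians(yawdeg)])
    sl=R0.T@(np.array([x,y,z])-s['position'])*100;rv=np.degrees(Rn.from_matrix(R0.T@R1).as_rotvec())
    print("t",round(s['t'],2),"pos",s['position'].round(4),"rpy",np.degrees(s['orientation']).round(2),"F",s['force'].round(2),"op",round(s['opening'],3))
    print("slide cm",sl.round(2),"rot deg",rv.round(2))
E
python3 - <<'E'
from h import *
go(.435,-.24,.42,93.5)
E
```

```text
t 0.2 pos [0.2174 0.5593 0.4039] rpy [-9.000e+01  7.000e-02  6.876e+01] F [ 0.15  0.11 -0.58] op 1.002
slide cm [-66.61  -1.52 -49.24] rot deg [-2.000e-02 -2.474e+01 -7.000e-02]
```

Request:
{"api": "apply_moves", "payload": {"slide": [[-16.6,-1.5,-12.3],[-33.3,-1.5,-24.6],[-50,-1.5,-37],[-66.6,-1.5,-49.2],[-66.6,-1.5,-49.2],[-66.6,-1.5,-49.2],[-66.6,-1.5,-49.2],[-66.6,-1.5,-49.2],[-66.6,-1.5,-49.2],[-66.6,-1.5,-49.2],[-66.6,-1.5,-49.2],[-66.6,-1.5,-49.2]], "rot": [[0,-6,0],[0,-12,0],[0,-18,0],[0,-24.7,0],[0,-24.7,0],[0,-24.7,0],[0,-24.7,0],[0,-24.7,0],[0,-24.7,0],[0,-24.7,0],[0,-24.7,0],[0,-24.7,0]]}}

```text
t: 1.2
position: [0.3482, 0.075, 0.4152]
orientation: [-1.571, 0.001, 1.632]
force: [2.1, -0.1, 0.1]
opening: 1.004
```

```bash
python3 - <<'E'
from h import *
go(.435,-.24,.42,93.5)
E
```

```text
t 1.2 pos [0.3482 0.075  0.4152] rpy [-9.003e+01  6.000e-02  9.348e+01] F [ 2.08 -0.1   0.13] op 1.004
slide cm [-31.97  -0.44  -6.75] rot deg [ 0.03 -0.02 -0.06]
```

Request:
{"api": "apply_moves", "payload": {"slide": [[-32,-0.5,-6.8],[-32,-0.5,-6.8],[-32,-0.5,-6.8],[-32,-0.5,-6.8],[-32,-0.5,-6.8],[-32,-0.5,-6.8],[-32,-0.5,-6.8],[-32,-0.5,-6.8],[-32,-0.5,-6.8],[-32,-0.5,-6.8],[-32,-0.5,-6.8]], "rot": [[0,0,0],[0,0,0],[0,0,0],[0,0,0],[0,0,0],[0,0,0],[0,0,0],[0,0,0],[0,0,0],[0,0,0],[0,0,0]]}}

```text
t: 2.12
position: [0.4355, -0.2402, 0.4203]
orientation: [-1.571, 0.0, 1.631]
force: [0.8, -0.1, 0.5]
opening: 1.004
```

```bash
python3 - <<'E'
from h import *
s,d=shot("wrist","e")
go(.452,-.2557,.42,93.5,s)
E
```

```text
t 2.12 pos [ 0.4355 -0.2402  0.4203] rpy [-90.     0.    93.46] F [ 0.82 -0.11  0.47] op 1.004
slide cm [-1.65  0.03 -1.55] rot deg [-0.   -0.04 -0.  ]
```

View pics/e.png

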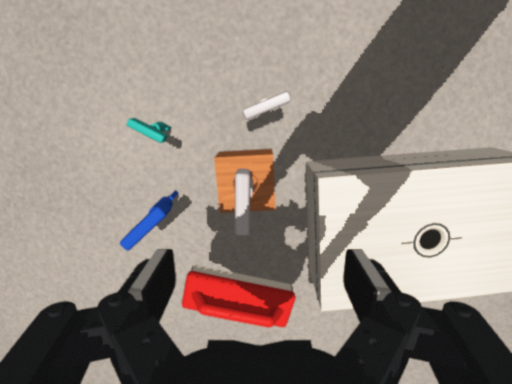

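```bash
python3 - <<'E'
from h import *
im=cv2.imread("pics/e.png")
a=cv2.resize(im[140:245,205:285],None,fx=5,fy=5,interpolation=cv2.INTER_CUBIC)
b=cv2.resize(im[210:270,395:470],None,fx=5,fy=5,interpolation=cv2.INTER_CUBIC)
o=np.zeros((525,785,3),np.uint8);o[:525,:400]=a;o[:300,405:780]=b;cv2.imwrite("pics/f.png",o)
E
```

```text
(no output)
```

View pics/f.png

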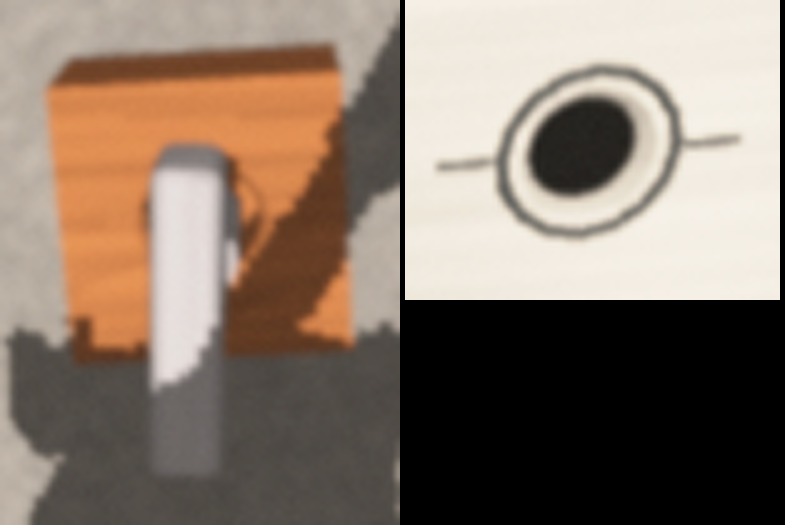

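```bash
python3 - <<'E'
from h import *
s,d=shot("wrist","g")
g=lambda x,y,ox=205,oy=140:((x-2)/5+ox,(y-2)/5+oy)
B=onz(d,[g(153,170),g(222,170),g(222,474),g(152,474)],.122,s);print("bar",B.round(4),B.mean(0).round(4))
m=lambda i,j:(B[i]+B[j])/2
v=m(0,1)-m(2,3);print("len",np.linalg.norm(v),"ang",np.degrees(np.arctan2(v[1],v[0])), "width",np.linalg.norm(B[0]-B[1]))
H=onz(d,[g(184.5,151,395,210)],.09,s);print("hole",H)
M=onz(d,[g(437-405,167,395,210),g(740-405,139,395,210)],.09,s);v=M[1]-M[0];print("marks",M,M.mean(0),np.degrees(np.arctan2(v[1],v[0])))
S=onz(d,[g(47,88),g(340,70),g(354,348),g(77,362)],.045,s);print("stand",S.round(4),S.mean(0))
E
```

```text
bar [[ 0.4244 -0.2629  0.122 ]
 [ 0.4236 -0.25    0.122 ]
 [ 0.4862 -0.2467  0.122 ]
 [ 0.4871 -0.2608  0.122 ]] [ 0.4553 -0.2551  0.122 ]
len 0.06269461950587381 ang -177.55091384418185 width 0.01295510448607376
hole [[ 0.4963236  -0.03574703  0.09      ]]
marks [[ 0.50221236 -0.07156374  0.09      ]
 [ 0.49149903  0.00071981  0.09      ]] [ 0.4968557  -0.03542196  0.09      ] 98.43058434538874
stand [[ 0.4252 -0.2942  0.045 ]
 [ 0.4166 -0.2251  0.045 ]
 [ 0.4863 -0.2162  0.045 ]
 [ 0.4945 -0.2855  0.045 ]] [ 0.4556231  -0.25525458  0.045     ]
```

Request:
{"api": "apply_moves", "payload": {"slide": [[-1.6,4,-1.9],[-1.6,7,-1.9],[-1.6,7,-1.9],[-1.6,7,-1.9],[-1.6,7,-1.9]], "rot": [[0,0.5,0],[0,0.5,0],[0,0.5,0],[0,0.5,0],[0,0.5,0]]}}

```text
t: 2.63
position: [0.4554, -0.2533, 0.3536]
orientation: [-1.574, 0.003, 1.625]
force: [0.2, 0.2, -0.5]
opening: 1.004
```

```bash
python3 - <<'E'
from h import *
s,d=shot("wrist","h")
go(.4553,-.2551,.264,93,s)
E
```

```text
t 2.63 pos [ 0.4554 -0.2533  0.3536] rpy [-90.19   0.15  93.13] F [ 0.22  0.15 -0.51] op 1.004
slide cm [-0.16  8.96  0.05] rot deg [ 0.19  0.13 -0.15]
```

View pics/h.png

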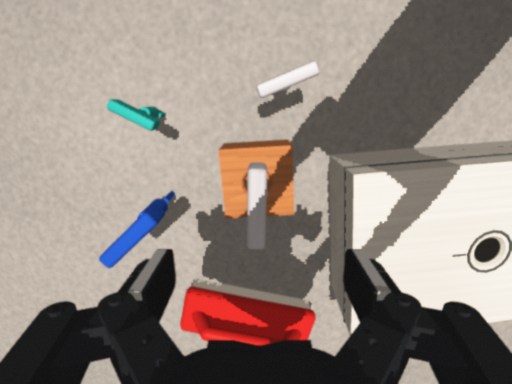

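Request:
{"api": "apply_moves", "payload": {"slide": [[-0.2,3,0],[-0.2,6,0],[-0.2,8,0],[-0.2,9,0],[-0.2,9,0],[-0.2,9,0],[-0.2,9,0],[-0.2,9,0]], "rot": [[0.2,0,-0.1],[0.2,0,-0.1],[0.2,0,-0.1],[0.2,0,-0.1],[0.2,0,-0.1],[0.2,0,-0.1],[0.2,0,-0.1],[0.2,0,-0.1]]}}

```text
t: 3.35
position: [0.4566, -0.2561, 0.2671]
orientation: [-1.575, 0.004, 1.625]
force: [0.9, -0.0, 0.1]
opening: 0.998
```

```bash
python3 - <<'E'
from h import *
s,d=shot("wrist","i")
go(.4553,-.2551,.264,93,s)
E
```

```text
t 3.35 pos [ 0.4566 -0.2561  0.2671] rpy [-90.27   0.25  93.11] F [ 0.9  -0.04  0.12] op 0.998
slide cm [0.1  0.31 0.12] rot deg [ 0.27  0.11 -0.25]
```

View pics/i.png

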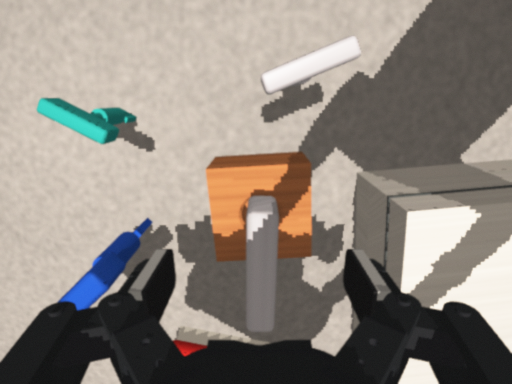

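```bash
python3 - <<'E'
from h import *
im=cv2.imread("pics/i.png")
cv2.imwrite("pics/j.png",cv2.resize(im[180:345,215:310],None,fx=3.6,fy=3.6,interpolation=cv2.INTER_CUBIC))
s,d=shot("wrist","i2")
for px in[(261,208),(261,330)]:
  P=onz(d,[px],.122,s)[0];print(P,(R(s['orientation']).T@(P-s['position']))*1000)
E
```

```text
[ 0.4215317  -0.25755358  0.122     ] [  0.97063264 144.53121664  35.5584906 ]
[ 0.48541507 -0.25388498  0.122     ] [  1.16607709 144.79703063 -28.42928415]
```

View pics/j.png

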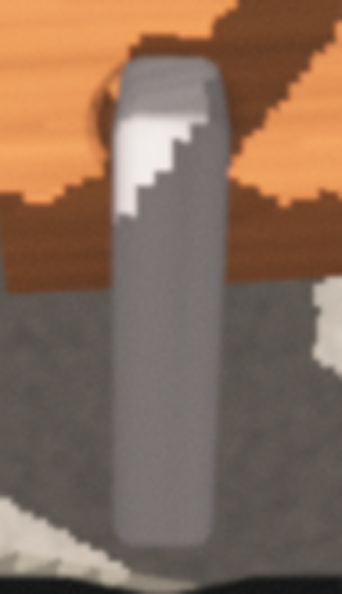

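Request:
{"api": "apply_moves", "payload": {"slide": [[0.1,0.3,0.2],[0.1,0.3,0.2],[0.1,0.3,0.2]], "rot": [[0.3,0,-0.3],[0.3,0,-0.3],[0.3,0,-0.3]]}}

```text
t: 3.7
position: [0.4543, -0.2551, 0.2632]
orientation: [-1.569, -0.002, 1.625]
force: [-0.7, -0.4, 0.0]
opening: 1.003
```

Request:
{"api": "apply_moves", "payload": {"slide": [[0,0,0],[0,0,0],[0,0,0],[0,0,0],[0,0,0],[0,0,0],[0,0,0],[0,0,0],[0,0,0],[0,0,0]], "rot": [[0,0,0],[0,0,0],[0,0,0],[0,0,0],[0,0,0],[0,0,0],[0,0,0],[0,0,0],[0,0,0],[0,0,0]], "gripper": 0.5, "newtons": 60}}

```text
t: 4.53
position: [0.4543, -0.2552, 0.2633]
orientation: [-1.569, -0.001, 1.625]
force: [0.3, -0.3, 1.5]
opening: 0.155
```

```bash
python3 - <<'E'
from h import *
s,d=shot("wrist","k")
go(.4553,-.2551,.264,93,s)
print(sense()['wrist_torque'])
E
```

```text
t 4.53 pos [ 0.4543 -0.2552  0.2633] rpy [-8.991e+01 -8.000e-02  9.310e+01] F [ 0.26 -0.32  1.51] op 0.155
slide cm [ 0.   -0.07 -0.1 ] rot deg [-0.09  0.1   0.08]
[-0.13819483 -0.06156699 -0.03705301]
```

View pics/k.png

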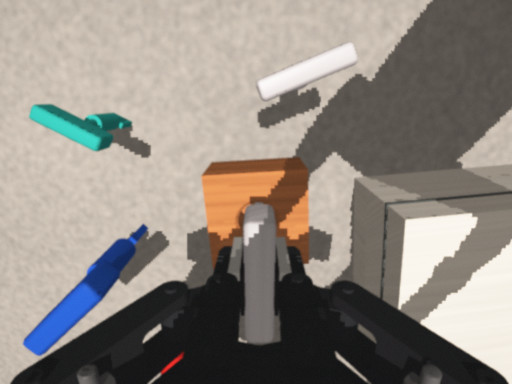

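Request:
{"api": "apply_moves", "payload": {"slide": [[0,-1,0],[0,-2.5,0],[0,-4.5,0],[0,-7,0],[0,-9.5,0],[0,-11.5,0],[0,-11.5,0],[0,-11.5,0],[0,-11.5,0]], "rot": [[0,0,0],[0,0,0],[0,0,0],[0,0,0],[0,0,0],[0,0,0],[0,0,0],[0,0,0],[0,0,0]]}}

```text
t: 5.33
position: [0.4544, -0.2552, 0.3771]
orientation: [-1.568, -0.003, 1.625]
force: [-0.9, -0.2, -2.0]
opening: 0.151
```

```bash
python3 - <<'E'
from h import *
s,d=shot("wrist","l")
# where to put tool so that hole appears in view near tool axis
go(.53,-.037,.375,93,s)
go(.4955,-.037,.375,180-25-90,s)
E
```

```text
t 5.33 pos [ 0.4544 -0.2552  0.3771] rpy [-89.82  -0.15  93.11] F [-0.87 -0.24 -2.01] op 0.151
slide cm [21.38  0.24 -8.73] rot deg [-0.18  0.11  0.15]
t 5.33 pos [ 0.4544 -0.2552  0.3771] rpy [-89.82  -0.15  93.11] F [-0.87 -0.24 -2.01] op 0.151
slide cm [21.57  0.25 -5.29] rot deg [-0.21 28.11  0.1 ]
```

View pics/l.png

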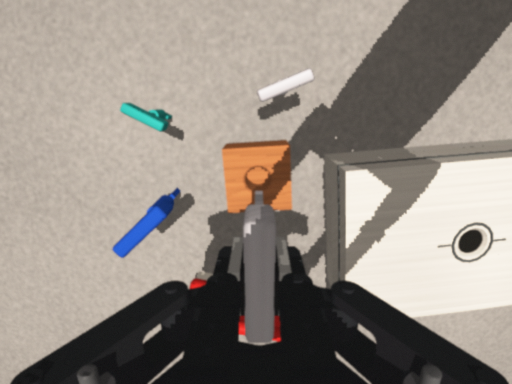

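Request:
{"api": "apply_moves", "payload": {"slide": [[4,0,-1],[8,0,-2],[12,0,-3],[16,0,-4.5],[20,0,-5.4],[21.7,0,-5.4],[21.7,0,-5.4],[21.7,0,-5.4],[21.7,0,-5.4],[21.7,0,-5.4],[21.7,0,-5.4],[21.7,0,-5.4]], "rot": [[-0.2,0,0.2],[-0.2,0,0.2],[-0.2,0,0.2],[-0.2,0,0.2],[-0.2,0,0.2],[-0.2,0,0.2],[-0.2,0,0.2],[-0.2,0,0.2],[-0.2,0,0.2],[-0.2,0,0.2],[-0.2,0,0.2],[-0.2,0,0.2]]}}

```text
t: 6.38
position: [0.4965, -0.0366, 0.3767]
orientation: [-1.57, 0.0, 1.623]
force: [0.4, -0.4, -2.0]
opening: 0.154
```

```bash
python3 - <<'E'
from h import *
s,d=shot("wrist","m")
go(.4963,-.036,.375,93,s)
im=cv2.imread("pics/m.png");cv2.imwrite("pics/m2.png",cv2.resize(im[130:290,180:340],None,fx=3.7,fy=3.7,interpolation=cv2.INTER_CUBIC))
shot("top","m3");shot("scene","m4")
E
```

```text
t 6.38 pos [ 0.4965 -0.0366  0.3767] rpy [-8.995e+01  2.000e-02  9.300e+01] F [ 0.39 -0.37 -1.95] op 0.154
slide cm [0.06 0.17 0.01] rot deg [-0.05  0.   -0.02]
```

View pics/m2.png

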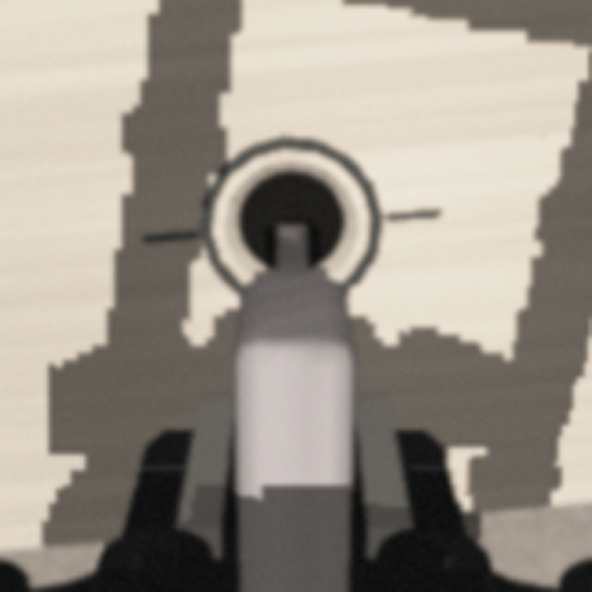

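View pics/m4.png

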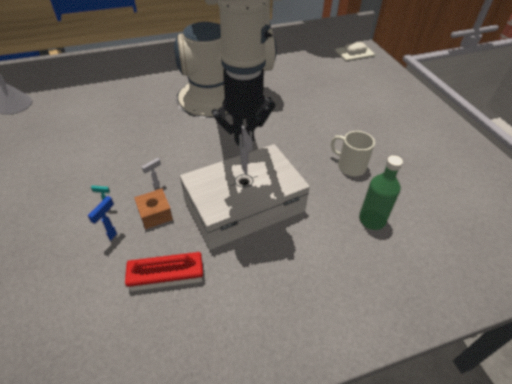

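```bash
python3 - <<'E'
from h import *
s=sense();d=snapshot("wrist")
g=lambda x,y:((x-1.35)/3.7+180,(y-1.35)/3.7+130)
T=R(s['orientation']).T
h=onz(d,[g(292,225)],.09,s)[0];print("hole",h,"tool",T@(h-s['position'])*1000)
t=onz(d,[g(292.5,222)],s['position'][2]-.2533,s)[0];print("tip edge",t,T@(t-s['position'])*1000)
for px in[(294,338)]:
  b=onz(d,[g(*px)],s['position'][2]-.1413,s)[0];print("bar top far end",T@(b-s['position'])*1000)
print(proj(d,s['position']+T.T@np.array([0,.2533,.012]),s), g(292.5,222))
E
```

```text
hole [ 0.49664656 -0.03666264  0.09      ] tool [-4.36280033e-01  2.86964803e+02 -2.65923835e-01]
tip edge [ 0.48572087 -0.03703665  0.12366478] [-2.36719293e-01  2.53304778e+02  1.06789889e+01]
bar top far end [  0.18982059 141.3136228   31.07474675]
[[258.98890219 188.03965119]] (258.68918918918916, 189.63513513513513)
```

```bash
cat >> h.py <<'E'
HOLE=np.array([.49665,-.03666]);OFF=np.array([-.0002,0,-.0010])
def key(tipz,yaw):
    o=R([-np.pi/2,0,np.radians(yaw)])@OFF
    s=sense();print("tipz",round(s['position'][2]-.2533,4),"wt",s['wrist_torque'].round(3),"yaw",round(np.degrees(s['orientation'][2]),2))
    go(HOLE[0]-o[0],HOLE[1]-o[1],tipz+.2533,yaw,s)
E
python3 -c "
from h import *
key(.086,93)"
```

```text
tipz 0.1237 wt [-0.031 -0.031  0.009] yaw 93.06
t 6.58 pos [ 0.4965 -0.036   0.377 ] rpy [-8.998e+01  1.000e-02  9.306e+01] F [ 0.2   0.46 -0.71] op 0.157
slide cm [-0.04  3.77  0.09] rot deg [-0.02  0.06 -0.01]
```

Request:
{"api": "apply_moves", "payload": {"slide": [[-0.02,1,0.08],[-0.02,2,0.08],[-0.02,2.8,0.08],[-0.02,2.8,0.08],[-0.02,2.8,0.08],[-0.02,2.8,0.08],[-0.02,2.8,0.08]], "rot": [[0,0,0],[0,0,0],[0,0,0],[0,0,0],[0,0,0],[0,0,0],[0,0,0]]}}

```text
t: 7.17
position: [0.4958, -0.0362, 0.3495]
orientation: [-1.571, 0.0, 1.624]
force: [0.1, 0.5, -1.3]
opening: 0.155
```

```bash
python3 - <<'E'
from h import *
P=[];F=[]
s,d=shot("wrist","n")
for i in range(4):
    s=sense();P.append(s['position']);F.append(s['force']);snapshot("wrist")
print(np.mean(P,0),np.std(P,0),np.mean(F,0),np.std(F,0))
im=cv2.imread("pics/n.png");cv2.imwrite("pics/n2.png",cv2.resize(im[130:290,180:340],None,fx=3.7,fy=3.7,interpolation=cv2.INTER_CUBIC))
key(.086,93)
E
```

```text
[ 0.49576485 -0.03625675  0.34949605] [1.15606296e-05 9.42506462e-06 5.45417666e-05] [-0.69288396 -0.31105154 -1.26955913] [0.45737288 0.26479327 0.23210167]
tipz 0.096 wt [-0.01   0.076 -0.025] yaw 93.06
t 7.42 pos [ 0.4957 -0.0363  0.3493] rpy [-9.001e+01  2.000e-02  9.306e+01] F [ 0.39  0.13 -1.64] op 0.151
slide cm [-0.02  1.    0.01] rot deg [ 0.01  0.06 -0.02]
```

View pics/n2.png

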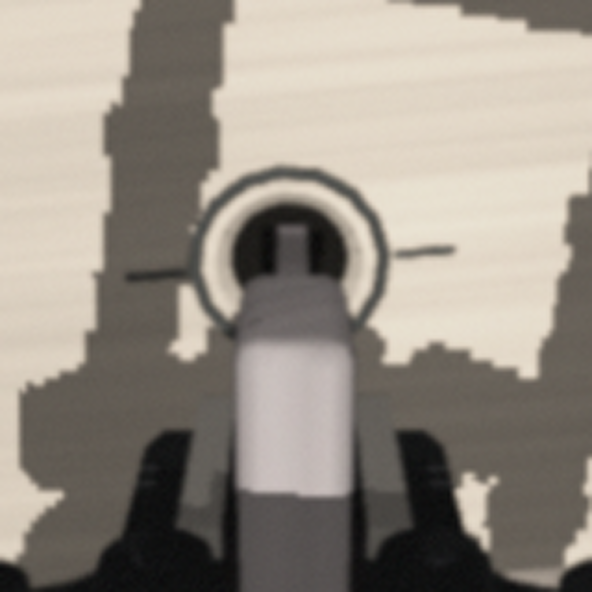

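```bash
python3 - <<'E'
from h import *
s=sense();d=snapshot("wrist")
g=lambda x,y:((x-1.35)/3.7+180,(y-1.35)/3.7+130)
T=R(s['orientation']).T
h=onz(d,[g(290,263)],.09,s)[0];print("hole",h,"tool",T@(h-s['position'])*1000)
t=onz(d,[g(292.5,224)],s['position'][2]-.2533,s)[0];print("tip edge",t,T@(t-s['position'])*1000)
E
```

```text
hole [ 0.49651266 -0.0371138   0.09      ] tool [ -0.80333925 259.32317906  -0.68077221]
tip edge [ 0.48558376 -0.03712933  0.09602276] [-2.36525965e-01  2.53298029e+02  1.02321066e+01]
```

Request:
{"api": "apply_moves", "payload": {"slide": [[-0.04,0.3,0.04],[-0.04,0.6,0.04],[-0.04,0.9,0.04],[-0.04,0.9,0.04],[-0.04,0.9,0.04]], "rot": [[0,0,0],[0,0,0],[0,0,0],[0,0,0],[0,0,0]]}}

```text
t: 7.88
position: [0.4953, -0.0367, 0.3397]
orientation: [-1.57, 0.0, 1.624]
force: [0.6, -0.1, -1.1]
opening: 0.152
```

```bash
sed -i 's/^HOLE=.*/HOLE=np.array([.4965,-.0369]);OFF=np.array([-.0002,0,-.0013])/' h.py
cat >> h.py <<'E'
def st(n=3):
    P=[];F=[];W=[]
    for i in range(n):
        snapshot("top");s=sense();P.append(s['position']);F.append(s['force']);W.append(s['wrist_torque'])
    print("t",round(s['t'],2),"tip",(np.mean(P,0)-[0,0,.2533]).round(5),"F",np.mean(F,0).round(2),"W",np.mean(W,0).round(3),"rpy",np.degrees(s['orientation']).round(2))
E
python3 -c "
from h import *
st();key(.085,93)"
```

```text
t 8.03 tip [ 0.49534 -0.03669  0.08689] F [-0.28  0.37 -1.31] W [-0.007 -0.026 -0.016] rpy [-9.001e+01  2.000e-02  9.306e+01]
tipz 0.087 wt [ 0.015 -0.046 -0.007] yaw 93.06
t 8.03 pos [ 0.4954 -0.0367  0.3403] rpy [-9.001e+01  2.000e-02  9.306e+01] F [ 0.4   0.22 -0.83] op 0.158
slide cm [-0.01  0.2   0.02] rot deg [ 0.01  0.06 -0.02]
```

Request:
{"api": "apply_moves", "payload": {"slide": [[0,0.1,0],[0,0.2,0],[0,0.2,0],[0,0.2,0]], "rot": [[0,0,0],[0,0,0],[0,0,0],[0,0,0]]}}

```text
t: 8.37
position: [0.4953, -0.0367, 0.3383]
orientation: [-1.571, 0.0, 1.624]
force: [0.1, 0.1, -1.2]
opening: 0.154
```

Request:
{"api": "apply_moves", "payload": {"slide": [[0,0.1,0],[0,0.1,0],[0,0.1,0]], "rot": [[0,0,0],[0,0,0],[0,0,0]]}}

```text
t: 8.62
position: [0.4953, -0.0367, 0.3371]
orientation: [-1.571, 0.0, 1.624]
force: [-0.2, 0.8, -1.7]
opening: 0.156
```

Request:
{"api": "apply_moves", "payload": {"slide": [[0,0.1,0],[0,0.1,0],[0,0.1,0]], "rot": [[0,0,0],[0,0,0],[0,0,0]]}}

```text
t: 8.87
position: [0.4953, -0.0367, 0.336]
orientation: [-1.57, 0.0, 1.624]
force: [0.8, 0.3, -1.0]
opening: 0.154
```

```bash
python3 -c "
from h import *
st()"
```

```text
t 9.02 tip [ 0.49534 -0.0367   0.08284] F [ 0.07 -0.6  -1.43] W [-0.004 -0.009 -0.021] rpy [-8.999e+01  2.000e-02  9.306e+01]
```

Request:
{"api": "apply_moves", "payload": {"slide": [[0,0.07,0],[0,0.07,0],[0,0.07,0]], "rot": [[0,0,0],[0,0,0],[0,0,0]]}}

```text
t: 9.27
position: [0.4953, -0.0367, 0.3354]
orientation: [-1.571, 0.0, 1.624]
force: [-0.1, 0.5, -1.9]
opening: 0.157
```

Request:
{"api": "apply_moves", "payload": {"slide": [[0,0.07,0],[0,0.07,0],[0,0.07,0]], "rot": [[0,0,0],[0,0,0],[0,0,0]]}}

```text
t: 9.52
position: [0.4953, -0.0367, 0.3347]
orientation: [-1.57, 0.0, 1.624]
force: [-0.1, -0.3, -1.2]
opening: 0.156
```

Request:
{"api": "apply_moves", "payload": {"slide": [[0,0.07,0],[0,0.07,0],[0,0.07,0]], "rot": [[0,0,0],[0,0,0],[0,0,0]]}}

```text
t: 9.77
position: [0.4953, -0.0367, 0.3339]
orientation: [-1.57, 0.0, 1.624]
force: [-0.8, -0.6, -2.1]
opening: 0.153
```

Request:
{"api": "apply_moves", "payload": {"slide": [[0,0.07,0],[0,0.07,0],[0,0.07,0]], "rot": [[0,0,0],[0,0,0],[0,0,0]]}}

```text
t: 10.02
position: [0.4953, -0.0367, 0.3331]
orientation: [-1.57, 0.0, 1.624]
force: [-0.4, 0.7, -1.5]
opening: 0.152
```

Request:
{"api": "apply_moves", "payload": {"slide": [[0,0.08,0],[0,0.08,0],[0,0.08,0]], "rot": [[0,0,0],[0,0,0],[0,0,0]]}}

```text
t: 10.27
position: [0.4953, -0.0367, 0.3322]
orientation: [-1.57, 0.0, 1.624]
force: [0.8, -0.3, -1.5]
opening: 0.156
```

Request:
{"api": "apply_moves", "payload": {"slide": [[0,0.07,0],[0,0.07,0],[0,0.07,0]], "rot": [[0,0,0],[0,0,0],[0,0,0]]}}

```text
t: 10.52
position: [0.4953, -0.0367, 0.3314]
orientation: [-1.57, 0.0, 1.624]
force: [-0.0, 0.1, -1.5]
opening: 0.151
```

Request:
{"api": "apply_moves", "payload": {"slide": [[0,0.08,0],[0,0.08,0],[0,0.08,0]], "rot": [[0,0,0],[0,0,0],[0,0,0]]}}

```text
t: 10.77
position: [0.4953, -0.0367, 0.3305]
orientation: [-1.57, 0.0, 1.624]
force: [-0.4, -0.1, -2.0]
opening: 0.154
```

Request:
{"api": "apply_moves", "payload": {"slide": [[0,0.07,0],[0,0.07,0],[0,0.07,0]], "rot": [[0,0,0],[0,0,0],[0,0,0]]}}

```text
t: 11.02
position: [0.4953, -0.0367, 0.3299]
orientation: [-1.57, 0.0, 1.624]
force: [0.8, -1.0, -0.9]
opening: 0.151
```

Request:
{"api": "apply_moves", "payload": {"slide": [[0,0.08,0],[0,0.08,0],[0,0.08,0]], "rot": [[0,0,0],[0,0,0],[0,0,0]]}}

```text
t: 11.27
position: [0.4953, -0.0367, 0.3294]
orientation: [-1.57, 0.0, 1.624]
force: [-1.0, 0.3, 1.6]
opening: 0.152
```

Request:
{"api": "apply_moves", "payload": {"slide": [[0,0.07,0],[0,0.07,0],[0,0.07,0]], "rot": [[0,0,0],[0,0,0],[0,0,0]]}}

```text
t: 11.52
position: [0.4952, -0.0366, 0.3289]
orientation: [-1.571, 0.0, 1.624]
force: [-0.3, 0.6, 1.5]
opening: 0.153
```

```bash
python3 -c "
from h import *
st();key(.0757,88)"
```

```text
t 11.67 tip [ 0.49526 -0.03666  0.0756 ] F [-1.28 -0.36  1.7 ] W [ 0.013  0.191 -0.021] rpy [-8.999e+01  1.000e-02  9.307e+01]
tipz 0.0756 wt [ 0.022  0.19  -0.01 ] yaw 93.07
t 11.67 pos [ 0.4953 -0.0367  0.3289] rpy [-8.999e+01  1.000e-02  9.307e+01] F [-1.23 -0.41  2.3 ] op 0.153
slide cm [ 0.   -0.01  0.01] rot deg [-0.01  5.07 -0.01]
```

Request:
{"api": "apply_moves", "payload": {"slide": [[0,0,0],[0.01,0,0],[0.01,0,0]], "rot": [[0,2,0],[0,4,0],[0,4,0]]}}

```text
t: 11.92
position: [0.4953, -0.0366, 0.329]
orientation: [-1.571, 0.0, 1.553]
force: [-0.5, 0.6, 1.5]
opening: 0.154
```

Request:
{"api": "apply_moves", "payload": {"slide": [[0,0,0],[0.01,0,0],[0.01,0,0]], "rot": [[0,2,0],[0,4,0],[0,4,0]]}}

```text
t: 12.17
position: [0.4954, -0.0365, 0.329]
orientation: [-1.571, 0.0, 1.483]
force: [0.8, -0.6, 0.7]
opening: 0.154
```

```bash
python3 -c "
from h import *
st();key(.0757,81)"
```

```text
t 12.32 tip [ 0.4954  -0.03654  0.07578] F [ 0.05 -0.35  0.86] W [-0.03  -0.017 -0.018] rpy [-9.004e+01  2.000e-02  8.508e+01]
tipz 0.0758 wt [-0.021 -0.021  0.002] yaw 85.08
t 12.32 pos [ 0.4954 -0.0365  0.3291] rpy [-9.004e+01  2.000e-02  8.508e+01] F [ 0.09 -0.32  0.71] op 0.156
slide cm [0.   0.01 0.02] rot deg [ 0.04  4.08 -0.02]
```

Request:
{"api": "apply_moves", "payload": {"slide": [[0,0.02,0],[0.01,0.02,0],[0.01,0.02,0]], "rot": [[0,2,0],[0,4,0],[0,4,0]]}}

```text
t: 12.57
position: [0.4954, -0.0364, 0.3289]
orientation: [-1.572, 0.0, 1.415]
force: [1.3, 0.2, 1.3]
opening: 0.153
```

Request:
{"api": "apply_moves", "payload": {"slide": [[0,0.01,0],[0.01,0.01,0],[0.01,0.01,0]], "rot": [[0,2,0],[0,4,0],[0,4,0]]}}

```text
t: 12.82
position: [0.4954, -0.0363, 0.3289]
orientation: [-1.572, 0.0, 1.346]
force: [-0.2, 0.5, 1.2]
opening: 0.151
```

```bash
python3 -c "
from h import *
st();key(.0757,73)"
```

```text
t 12.97 tip [ 0.49546 -0.03634  0.07559] F [0.37 0.22 2.02] W [ 0.004  0.011 -0.004] rpy [-9.006e+01  2.000e-02  7.718e+01]
tipz 0.0756 wt [-0.019 -0.008  0.027] yaw 77.18
t 12.97 pos [ 0.4955 -0.0363  0.3289] rpy [-9.006e+01  2.000e-02  7.718e+01] F [0.27 0.25 2.31] op 0.153
slide cm [-0.   -0.01  0.01] rot deg [ 0.06  4.18 -0.01]
```

Request:
{"api": "apply_moves", "payload": {"slide": [[0,0,0],[0.01,0,0],[0.01,0,0]], "rot": [[0,2,0],[0,4,0],[0,4,0]]}}

```text
t: 13.22
position: [0.4955, -0.0363, 0.3289]
orientation: [-1.572, 0.0, 1.277]
force: [-0.2, -0.4, 1.7]
opening: 0.154
```

Request:
{"api": "apply_moves", "payload": {"slide": [[0,0,0],[0.01,0,0],[0.01,0,0]], "rot": [[0,2,0],[0,4,0],[0,4,0]]}}

```text
t: 13.47
position: [0.4955, -0.0361, 0.3289]
orientation: [-1.572, 0.0, 1.208]
force: [-0.6, -0.2, 1.2]
opening: 0.157
```

```bash
python3 -c "
from h import *
st();key(.0757,65)"
```

```text
t 13.62 tip [ 0.49552 -0.03614  0.0756 ] F [ 0.38 -0.66  1.48] W [ 0.041 -0.01  -0.032] rpy [-90.07   0.    69.29]
tipz 0.0756 wt [ 0.052 -0.02  -0.01 ] yaw 69.29
t 13.62 pos [ 0.4955 -0.0361  0.3289] rpy [-90.07   0.    69.29] F [ 0.27 -0.48  0.94] op 0.153
slide cm [-0.01 -0.01  0.01] rot deg [ 0.07  4.29 -0.  ]
```

Request:
{"api": "apply_moves", "payload": {"slide": [[0,0,0],[0,0,0],[0,0,0]], "rot": [[0,2,0],[0,4,0],[0,4,0]]}}

```text
t: 13.87
position: [0.4955, -0.0361, 0.3289]
orientation: [-1.572, -0.0, 1.14]
force: [0.1, 0.1, 1.8]
opening: 0.156
```

Request:
{"api": "apply_moves", "payload": {"slide": [[0,0,0],[0,0,0.01],[0,0,0.01]], "rot": [[0,2,0],[0,4,0],[0,4,0]]}}

```text
t: 14.12
position: [0.4955, -0.036, 0.3289]
orientation: [-1.572, -0.0, 1.071]
force: [-0.3, -0.6, 1.4]
opening: 0.149
```

```bash
python3 -c "
from h import *
st();key(.0756,57)"
```

```text
t 14.27 tip [ 0.49546 -0.03606  0.07564] F [0.76 0.17 0.82] W [ 0.027 -0.081 -0.012] rpy [-9.007e+01 -1.000e-02  6.141e+01]
tipz 0.0756 wt [ 0.069 -0.105 -0.016] yaw 61.41
t 14.27 pos [ 0.4955 -0.0361  0.3289] rpy [-9.007e+01 -1.000e-02  6.141e+01] F [0.89 0.16 0.35] op 0.153
slide cm [ 0.01  0.   -0.  ] rot deg [0.07 4.41 0.02]
```

Request:
{"api": "apply_moves", "payload": {"slide": [[0,0.02,0],[0.01,0.02,0],[0.01,0.02,0]], "rot": [[0,2,0],[0,4,0],[0,4,0]]}}

```text
t: 14.52
position: [0.4955, -0.036, 0.3288]
orientation: [-1.572, -0.0, 1.002]
force: [-0.2, 0.6, 2.6]
opening: 0.152
```

Request:
{"api": "apply_moves", "payload": {"slide": [[0,0,0],[0.01,0,0],[0.01,0,0]], "rot": [[0,2,0],[0,4,0],[0,4,0]]}}

```text
t: 14.77
position: [0.4956, -0.0359, 0.3288]
orientation: [-1.572, -0.0, 0.933]
force: [-0.1, -0.1, 1.3]
opening: 0.154
```

```bash
python3 -c "
from h import *
st();key(.0755,49)"
```

```text
t 14.92 tip [ 0.49555 -0.03589  0.07548] F [-0.24  0.73  2.3 ] W [ 0.021 -0.016 -0.011] rpy [-9.007e+01 -2.000e-02  5.353e+01]
tipz 0.0755 wt [-0.006 -0.027 -0.016] yaw 53.53
t 14.92 pos [ 0.4956 -0.0359  0.3288] rpy [-9.007e+01 -2.000e-02  5.353e+01] F [0.53 0.61 2.7 ] op 0.15
slide cm [ 0.   -0.   -0.01] rot deg [0.07 4.53 0.03]
```

Request:
{"api": "apply_moves", "payload": {"slide": [[0,0,0],[0.01,0,0],[0.01,0,0]], "rot": [[0,2,0],[0,4,0],[0,4,0]]}}

```text
t: 15.17
position: [0.4956, -0.0358, 0.3287]
orientation: [-1.572, -0.001, 0.865]
force: [0.6, -0.3, 1.7]
opening: 0.156
```

Request:
{"api": "apply_moves", "payload": {"slide": [[0,0,0],[0.01,0,0],[0.01,0,0]], "rot": [[0,2,0],[0,4,0],[0,4,0]]}}

```text
t: 15.42
position: [0.4957, -0.0356, 0.3287]
orientation: [-1.572, -0.001, 0.796]
force: [0.7, 0.1, 1.9]
opening: 0.153
```

```bash
python3 -c "
from h import *
st();key(.0755,41)"
```

```text
t 15.57 tip [ 0.49573 -0.03562  0.07544] F [-0.16  1.39  1.4 ] W [ 0.226 -0.149  0.037] rpy [-9.006e+01 -5.000e-02  4.566e+01]
tipz 0.0754 wt [ 0.264 -0.15  -0.02 ] yaw 45.66
t 15.57 pos [ 0.4957 -0.0356  0.3287] rpy [-9.006e+01 -5.000e-02  4.566e+01] F [0.89 1.8  0.79] op 0.154
slide cm [-0.01 -0.01 -0.02] rot deg [0.06 4.66 0.06]
```

Request:
{"api": "apply_moves", "payload": {"slide": [[0,0,-0.01],[0,0,-0.02],[0,0,-0.02]], "rot": [[0,2,0],[0,4,0],[0,4,0]]}}

```text
t: 15.82
position: [0.4958, -0.0358, 0.3284]
orientation: [-1.571, -0.0, 0.727]
force: [0.2, -1.0, -1.2]
opening: 0.154
```

```bash
python3 -c "
from h import *
st();key(.0755,37)"
```

```text
t 15.97 tip [ 0.49572 -0.03587  0.07475] F [ 0.15  0.12 -1.92] W [ 0.006 -0.001 -0.001] rpy [-9.000e+01  1.000e-02  4.174e+01]
tipz 0.0747 wt [ 0.034 -0.01   0.018] yaw 41.74
t 15.97 pos [ 0.4957 -0.0359  0.328 ] rpy [-9.000e+01  1.000e-02  4.174e+01] F [ 0.24 -0.4  -2.36] op 0.153
slide cm [ 0.02 -0.08 -0.  ] rot deg [ 0.    4.74 -0.01]
```

Request:
{"api": "apply_moves", "payload": {"slide": [[0,0.1,0],[0,0.2,0],[0,0.2,0]], "rot": [[0,1.5,0],[0,2.5,0],[0,2.5,0]]}}

```text
t: 16.22
position: [0.4956, -0.0359, 0.3254]
orientation: [-1.57, 0.001, 0.684]
force: [0.6, -0.6, -1.5]
opening: 0.159
```

```bash
python3 -c "
from h import *
st();key(.07,39)"
```

```text
t 16.37 tip [ 0.49569 -0.03589  0.07247] F [-0.04  0.17 -1.87] W [ 0.014  0.001 -0.011] rpy [-9.000e+01  2.000e-02  3.926e+01]
tipz 0.0726 wt [-0.008  0.033 -0.001] yaw 39.26
t 16.37 pos [ 0.4957 -0.0359  0.3259] rpy [-9.000e+01  2.000e-02  3.926e+01] F [-0.31  0.35 -1.7 ] op 0.154
slide cm [0.02 0.26 0.  ] rot deg [-0.    0.26 -0.02]
```

Request:
{"api": "apply_moves", "payload": {"slide": [[0,0.2,0],[0,0.4,0],[0,0.5,0],[0,0.5,0]], "rot": [[0,0,0],[0,0,0],[0,0,0],[0,0,0]]}}

```text
t: 16.7
position: [0.4956, -0.0359, 0.3205]
orientation: [-1.57, 0.001, 0.685]
force: [-0.2, 0.0, -1.0]
opening: 0.157
```

```bash
python3 -c "
from h import *
st()"
```

```text
t 16.85 tip [ 0.49568 -0.03587  0.06748] F [-0.33 -0.41 -1.87] W [ 0.007 -0.021  0.007] rpy [-9.000e+01  3.000e-02  3.926e+01]
```

Request:
{"api": "apply_moves", "payload": {"slide": [[0,0.2,0],[0,0.4,0],[0,0.5,0],[0,0.5,0]], "rot": [[0,0,0],[0,0,0],[0,0,0],[0,0,0]]}}

```text
t: 17.18
position: [0.4956, -0.0359, 0.3154]
orientation: [-1.57, 0.001, 0.685]
force: [-0.6, 0.1, -1.6]
opening: 0.158
```

```bash
python3 -c "
from h import *
st()"
```

```text
t 17.33 tip [ 0.49569 -0.03588  0.06249] F [-0.29  0.02 -1.63] W [-0.024  0.012  0.008] rpy [-9.000e+01  2.000e-02  3.926e+01]
```

Floor expected near tip 0.0565; go on in smaller steps.

Request:
{"api": "apply_moves", "payload": {"slide": [[0,0.2,0],[0,0.4,0],[0,0.45,0],[0,0.45,0]], "rot": [[0,0,0],[0,0,0],[0,0,0],[0,0,0]]}}

```text
t: 17.67
position: [0.4956, -0.0359, 0.3111]
orientation: [-1.57, 0.001, 0.685]
force: [0.0, 0.1, -1.8]
opening: 0.154
```

Request:
{"api": "apply_moves", "payload": {"slide": [[0,0.07,0],[0,0.07,0],[0,0.07,0]], "rot": [[0,0,0],[0,0,0],[0,0,0]]}}

```text
t: 17.92
position: [0.4956, -0.0359, 0.3103]
orientation: [-1.57, 0.001, 0.685]
force: [-0.1, 0.3, -1.5]
opening: 0.156
```

```bash
python3 -c "
from h import *
st()"
```

```text
t 18.07 tip [ 0.49565 -0.03587  0.05708] F [-0.18 -0.3  -1.44] W [ 0.022  0.008 -0.005] rpy [-8.997e+01  5.000e-02  3.926e+01]
```

Request:
{"api": "apply_moves", "payload": {"slide": [[0,0.07,0],[0,0.07,0],[0,0.07,0]], "rot": [[0,0,0],[0,0,0],[0,0,0]]}}

```text
t: 18.32
position: [0.4957, -0.0359, 0.3099]
orientation: [-1.571, 0.001, 0.685]
force: [0.5, 0.1, -1.2]
opening: 0.156
```

```bash
python3 -c "
from h import *
st()"
```

```text
t 18.47 tip [ 0.49569 -0.03588  0.05658] F [-0.05 -0.5  -0.67] W [ 0.027 -0.038 -0.013] rpy [-8.999e+01  3.000e-02  3.926e+01]
```

Request:
{"api": "apply_moves", "payload": {"slide": [[0,0.06,0],[0,0.06,0],[0,0.06,0]], "rot": [[0,0,0],[0,0,0],[0,0,0]]}}

```text
t: 18.72
position: [0.4957, -0.0359, 0.3095]
orientation: [-1.571, 0.0, 0.685]
force: [0.2, 0.1, 0.3]
opening: 0.153
```

```bash
python3 -c "
from h import *
st()"
```

```text
t 18.87 tip [ 0.49569 -0.03589  0.05613] F [-0.41 -0.32  0.45] W [-0.018  0.092  0.011] rpy [-9.000e+01  2.000e-02  3.926e+01]
```

Request:
{"api": "apply_moves", "payload": {"slide": [[0,0.06,0],[0,0.06,0],[0,0.06,0]], "rot": [[0,0,0],[0,0,0],[0,0,0]]}}

```text
t: 19.12
position: [0.4957, -0.0359, 0.309]
orientation: [-1.571, 0.0, 0.685]
force: [-0.3, -0.8, 2.4]
opening: 0.15
```

```bash
python3 -c "
from h import *
st();key(.0555,8.4)"
```

```text
t 19.27 tip [ 0.4957  -0.0359   0.05566] F [-0.75 -0.19  1.64] W [-0.019  0.149  0.001] rpy [-9.001e+01  2.000e-02  3.926e+01]
tipz 0.0556 wt [-0.024  0.134  0.033] yaw 39.26
t 19.27 pos [ 0.4957 -0.0359  0.3089] rpy [-9.001e+01  2.000e-02  3.926e+01] F [-1.04  0.25  0.76] op 0.156
slide cm [ 0.08  0.01 -0.03] rot deg [ 1.000e-02  3.086e+01 -1.000e-02]
```

Request:
{"api": "apply_moves", "payload": {"slide": [[0.01,0,0],[0.02,0,0],[0.03,0,0],[0.03,0,0],[0.04,0,-0.01],[0.04,0,-0.01]], "rot": [[0,3,0],[0,6,0],[0,9,0],[0,12,0],[0,15,0],[0,15,0]]}}

```text
t: 19.77
position: [0.4961, -0.0357, 0.309]
orientation: [-1.571, 0.0, 0.422]
force: [-0.2, -0.0, 1.8]
opening: 0.154
```

```bash
python3 -c "
from h import *
st();key(.0557,8)"
```

```text
t 19.92 tip [ 0.49608 -0.03573  0.05567] F [-0.43  0.02  1.59] W [-0.05   0.132  0.012] rpy [-9.001e+01  1.000e-02  2.435e+01]
tipz 0.0557 wt [-0.076  0.094 -0.003] yaw 24.35
t 19.92 pos [ 0.4961 -0.0357  0.309 ] rpy [-9.001e+01  1.000e-02  2.435e+01] F [-0.13 -0.18  0.62] op 0.155
slide cm [ 0.05 -0.   -0.01] rot deg [ 2.000e-02  1.635e+01 -1.000e-02]
```

Request:
{"api": "apply_moves", "payload": {"slide": [[0.01,0,0],[0.02,0,0],[0.03,0,0],[0.03,0,0],[0.04,0,-0.01],[0.04,0,-0.01]], "rot": [[0,3,0],[0,6,0],[0,9,0],[0,12,0],[0,15,0],[0,15,0]]}}

```text
t: 20.42
position: [0.4965, -0.0357, 0.309]
orientation: [-1.571, 0.0, 0.162]
force: [-0.6, 0.0, 2.2]
opening: 0.151
```

```bash
python3 -c "
from h import *
st(4);s,d=shot('wrist','p');key(.0557,8)
im=cv2.imread('pics/p.png');cv2.imwrite('pics/p2.png',cv2.resize(im[130:350,110:410],None,fx=2.6,fy=2.6,interpolation=cv2.INTER_CUBIC))"
```

```text
t 20.62 tip [ 0.49649 -0.03567  0.05568] F [-0.63  0.2   1.65] W [-0.072  0.131  0.013] rpy [-9.002e+01  1.000e-02  9.450e+00]
tipz 0.0557 wt [-0.066  0.128 -0.015] yaw 9.42
t 20.67 pos [ 0.4965 -0.0357  0.309 ] rpy [-9.002e+01  1.000e-02  9.420e+00] F [-1.07 -0.83  0.49] op 0.156
slide cm [ 0.   -0.    0.01] rot deg [ 0.02  1.42 -0.01]
```

View pics/p2.png

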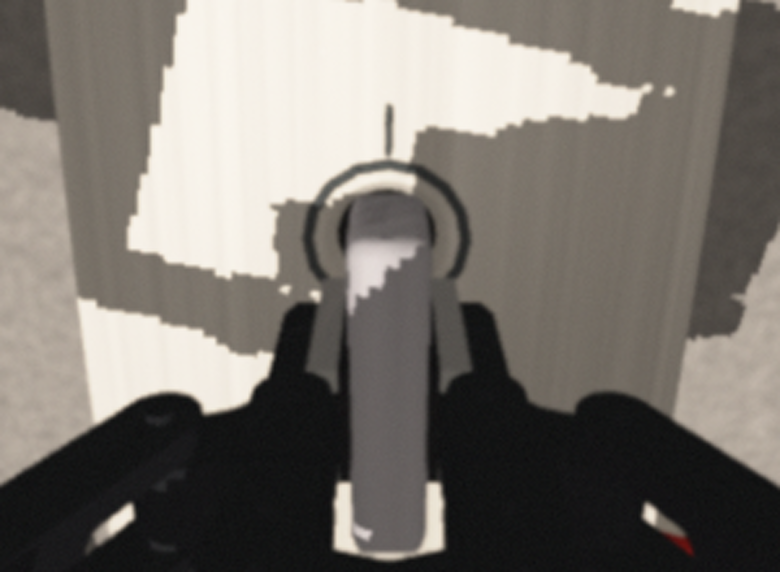

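```bash
python3 - <<'E'
from h import *
s=sense();d=snapshot("wrist")
g=lambda x,y:((x-.8)/2.6+110,(y-.8)/2.6+130)
M=onz(d,[g(389,106),g(389.5,155)],.09,s);v=M[0]-M[1];print(M,np.degrees(np.arctan2(v[1],v[0])))
E_=onz(d,[g(96,422),g(47,10),g(675,420),g(738,10)],.09,s)
for a,b in((0,1),(2,3)):
    v=E_[b]-E_[a];print("edge",np.degrees(np.arctan2(v[1],v[0])))
B=onz(d,[g(349,240),g(432,240),g(426,553),g(352,553)],s['position'][2]-.1413,s)
v=(B[0]+B[1]-B[2]-B[3]);print("bar",np.degrees(np.arctan2(v[1],v[0])),"tool z",np.degrees(s['orientation'][2])+90)
E
```

```text
[[ 0.49107167 -0.00187634  0.09      ]
 [ 0.4933342  -0.01463779  0.09      ]] 100.05374251194478
edge 98.37765703290827
edge 98.67775749676595
bar 99.27116784892934 tool z 99.42260448770273
```

Request:
{"api": "apply_moves", "payload": {"slide": [[0,0,0],[0,0,0],[0,0,0],[0,0,0]], "rot": [[0,1.5,0],[0,3,0],[0,3,0],[0,3,0]]}}

```text
t: 21.05
position: [0.4965, -0.0357, 0.309]
orientation: [-1.571, -0.0, 0.113]
force: [0.8, 0.3, 0.6]
opening: 0.156
```

```bash
python3 -c "
from h import *
st(4)"
```

```text
t 21.25 tip [ 0.4965  -0.03568  0.0557 ] F [-0.42 -0.1   1.59] W [-0.066  0.09  -0.012] rpy [-90.02   0.     6.44]
```

Request:
{"api": "apply_moves", "payload": {"slide": [[0,0,0],[0,0,0],[0,0,0],[0,0,0],[0,0,0],[0,0,0],[0,0,0],[0,0,0]], "rot": [[0,0,0],[0,0,0],[0,0,0],[0,0,0],[0,0,0],[0,0,0],[0,0,0],[0,0,0]], "gripper": 6}}

```text
t: 21.92
position: [0.4965, -0.0357, 0.309]
orientation: [-1.571, -0.0, 0.112]
force: [-0.3, 0.1, -0.2]
opening: 0.7
```

```bash
python3 -c "
from h import *
st(1);shot('wrist','q')"
```

```text
t 21.97 tip [ 0.4965  -0.03569  0.05574] F [-0.87 -0.13  0.16] W [-0.024  0.006  0.004] rpy [-9.002e+01 -1.000e-02  6.440e+00]
```

View pics/q.png

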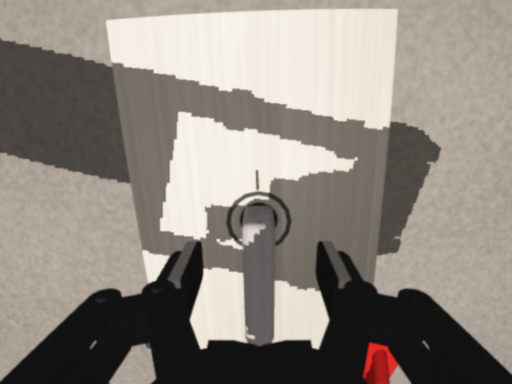

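Released, key still in place. Back straight up and check from above.

Request:
{"api": "apply_moves", "payload": {"slide": [[0,-1,0],[0,-3,0],[0,-6,0],[0,-9,0],[0,-12,0],[0,-12,0],[0,-12,0],[0,-12,0],[0,-12,0]], "rot": [[0,0,0],[0,0,0],[0,0,0],[0,0,0],[0,0,0],[0,0,0],[0,0,0],[0,0,0],[0,0,0]]}}

```text
t: 22.77
position: [0.4965, -0.0356, 0.4278]
orientation: [-1.571, 0.002, 0.112]
force: [0.7, -0.1, -0.1]
opening: 0.705
```

```bash
python3 -c "
from h import *
st(2);shot('wrist','r');shot('scene','r2')
im=cv2.imread('pics/r.png');a=cv2.resize(im[130:330,180:340],None,fx=2.9,fy=2.9,interpolation=cv2.INTER_CUBIC)
im=cv2.imread('pics/r2.png');b=cv2.resize(im[100:250,170:320],(330,330),interpolation=cv2.INTER_CUBIC)
o=np.zeros((580,800,3),np.uint8);o[:,:464]=a;o[:330,468:798]=b;cv2.imwrite('pics/r3.png',o)"
```

```text
t 22.87 tip [ 0.49648 -0.03565  0.17424] F [ 0.21  0.24 -0.08] W [ 0.012  0.021 -0.052] rpy [-89.99   0.14   6.44]
```

View pics/r3.png

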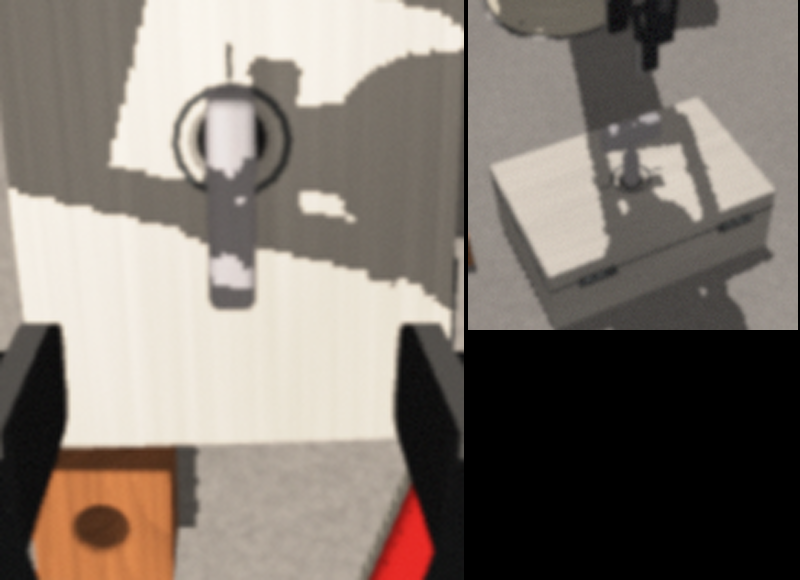

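```bash
python3 - <<'E'
from h import *
s=sense();d=snapshot("wrist")
g=lambda x,y:((x-1)/2.9+180,(y-1)/2.9+130)
B=onz(d,[g(206,102),g(255,102),g(254,308),g(210,308)],.168,s)
v=(B[0]+B[1]-B[2]-B[3])/2;print("bar ang",np.degrees(np.arctan2(v[1],v[0])),"len",np.linalg.norm(v),B.mean(0))
print(finish_job())
E
```

```text
bar ang 96.89795611373367 len 0.06221896437228686 [ 0.49659037 -0.03742198  0.168     ]
the job is handed in; nothing more can be done
None
```

I took the steel key from the stand and put it in the lock. Turning it clockwise under about 3 N of press, I swept down until the force fell away, at a tool yaw of about 42°. The sweep went one way only, because the slot turned up before I needed to turn back. I then pushed the key about 20 mm down to the sprung floor with about 3 N, turned it clockwise onto the mark, let go and drew back. It was handed in at about 23 s of the 72 s allowed.

Last checks:
- **Handle:** it lies at about 96.9°, and the box's long side at about 98.5°. I turned it roughly 2° past the mark on purpose, to take up the blade's play in the slot.
- **Position:** the handle is centred over the hole, the gripper is clear of it, and the wrist force is about zero.
- **Force:** I saw no large force at any point. The wall side load reached about 2 N late in the sweep and was eased off.
- **Other objects:** the mug, bottle and brush were not touched.

What disagreed or stayed unchecked:
- **Hole position:** the top and wrist cameras differed by about 3–4 mm. I used the close wrist view.
- **Mark direction:** the short mark line alone read 100.1° against 98.5° from the box edges. I used the edges.
- **Plug angle:** I could not see the plug itself, so its angle is inferred from the handle.

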